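Start the dissecting bench extractor with the reaching hook

TASK

Start the bench extractor: pick up the longer of the two reaching hooks, reach over the steel splash guard with it and use its bent end to pull the wide paddle switch behind the guard fully over towards the robot. Keep the gripper and arm themselves off that switch and its box, and leave the ball-ended switch beside it as it is. Then stand the hook upright on the bare bench again and let go.

Things in the scene. Friction and masses are not known exactly. Their poses are not given: they have to be found in the camera images.
- hook: Long reaching hook, 0.2-0.3 kg. Grey grip column 30 (x) x 28 (y) mm, 125 high, on a 50 x 50 x 8 foot. A 10 mm steel rod leaves it level along +x, axis 115 up, to x = 180, then bends straight down to end level with the foot's underside. Origin: centre of that underside, z up. Grip across y, 85 up, about 40 N. A bystander hook on the bench's other side is alike but reaches only 70.
- fan_box: White fixed box of the paddle switch, 70 (x) x 60 (y) x 40 mm high. Origin: centre of underside; +x away from robot. Steel splash guard, 124 high, parallel to y at x = -65; its wings, as high, run 100 mm to +x at both ends, 70 mm or more from the origin in y. The ball switch's equal box is 120 mm away along +y or -y (they swap). Free space from x = 35 to 120.
- fan_lever (a joint): Paddle lever, rad: 0 leans 0.6 away from the robot (box +x), 1.2 = stop, leaning 0.6 towards guard and robot; starts 0 to 0.12. Hinge along box y, 42 mm above box origin. Black paddle 8 mm thick, 40 wide (y), from 15 to 60 mm off the hinge; at 0 its tip is 34 mm beyond the hinge, 92 above the bench. Light friction (about 1 N at the tip); stays where left.
- lamp_lever (a joint): Lever of the other switch box: a thin steel stem with a 22 mm black ball at its end; hinge, length, motion and values like fan_lever. Starts 0 to 0.1; to be left as it is.
Not all that is in view belongs to the job. Leave any blue or pink look-alike of the part that bears lamp_lever alone.

How it is judged:
By the outcome, as a careful person would: the job done as asked, in the order asked, and still so for the second after the job is handed in, with the robot touching nothing.
It also fails if it takes over 56 s, if anything falls off the work surface, if the arm or the gripper's body presses on something with over 40 N, if the wrist force passes 120 N, or if a joint passes its speed limit or range.

ROBOT

A 6-joint arm with a two-finger parallel gripper is mounted at the origin on the work surface. World frame = base frame: x ahead of the robot, y to its left, z up, the work surface at z = 0. Lengths are in mm, angles in rad, forces in N, time in s.
With the tool pointing down it reaches from about 275 to 750 mm from the base axis. Payload 10.2 kg.
Tool frame: the origin (TCP) lies where the fingers leave the gripper's body, on its centre line; the fingertips stand 73 mm ahead of it and the grasp point (between the pads) lies 54 mm ahead of it; z points along the fingers, y is the line along which they close (so a half turn about z gives the same grasp; the last joint's range is limited). The gripper opens to 85 mm and grips with 20 to 120 N. Pads are 22 mm wide; open, the fingers measure 114 mm over their backs; the gripper's body (76 mm by 85 mm) begins 54 mm behind the grasp point. The pads swing forward as they close: fully open they stand 13 mm farther back than shut.
Start: joints at [0.934, 0.313, 1.498, -0, 1.331, -0.223], TCP at [211.111, 480.691, 303.894] pointing down, gripper open.
Joint ranges: [-2.94, 2.94], [-0.97, 2.17], [0.19, 2.56], [-1.23, 4.37], [0.02, 3.11], [-2.88, 2.88]. Speed limits (rad/s): [2.39, 2.39, 3.01, 3.14, 3.14, 3.14].

INTERFACE

Orientations are given as a unit quaternion [w, x, y, z].
In Python, from rig import ctrl gives the robot as it stands.
- The arm moves only by the shell command python3 -m creep 'ROWS' [OPENING] [FORCE]. ROWS is JSON, a list that holds one entry, the list of rows, each a list of 6 numbers: the shift along the world's x, y, z in units of 25 mm (1.0 is 25 mm), then the turn, a rotation vector about the world's x, y, z in units of 5 degrees (1.0 is 5 degrees). In form: [[[x, y, z, ax, ay, az], ...]]. A call has 1 to 20 rows; each row is the pose to reach, as a shift and turn from the pose commanded when the call began; what a row does not reach only later rows make up. A row lasts 1/12 s, in which the tool goes at most 41.7 mm and 7.16 degrees, less where a joint would pass 70% of its speed; a pose out of reach is approached as far as the arm can. A call with a gripper value outside its range is refused whole. OPENING is the finger opening in mm, from 0 to 85.4, set as the call begins (- or left out, the last holds). The fingers move at their own pace and stop on an object; FORCE is the grip in N (left out, the last holds). Time passes only in rows, so rows that repeat a pose let the fingers close. It gives the time, the measured TCP pose, the force, the opening and the grip force at its end, in the units of the state.
- ctrl.sense(): the state, without advancing time (a new reading comes with each control period).
- ctrl.capture(name): name is "side" or "top"; returns a dict with "image" (480x640x3 uint8, red, green, blue), "fx", "fy", "cx", "cy" (pixels), "k1" (the pictures are not rectified: a ray, as slopes to the right and down, at radius r is drawn at 1 + k1 r^2 times it, then the intrinsics apply), "R" (3x3) and "t" (3): a world point X has camera coordinates R X + t. Camera axes: x right, y down, z forward; pixel columns grow to the right and rows downward; lengths in mm; the calibration is good to about 2 mm. A picture is of the moment at which its call begins. There is no depth.
- ctrl.finish_job(): hands the job in; it is judged then, once.
The state is a dict: "time_s": time; "joints": joint angles; "dq": joint speeds; "tau": joint torques, N m; "eef_pos": TCP position; "ee_rot": TCP orientation; "force": force on the tool from outside, world axes, zero at the start; "wrist_torque": the same for the moment, N m; "grip_width": opening from 0.0 (shut) to 1.0 (fully open); "grip_force": force on a finger pad.
Only numpy, scipy, OpenCV 4.12 (cv2) and the standard library are available. Lean on these libraries where they do the work, as an engineer would, in place of code of your own. Each camera call takes 0.05 s, during which the arm holds its last target. There are 200 camera calls.

## Working session

There is one attempt and no reset: what is moved stays moved. The work goes in short steps, Python scripts to look and compute and a shell command to move; the robot and the scene stay as the last step left them, time stands still between calls to the robot, and variables do not carry over. Pictures are saved under pics/ and viewed, at most 13 in all, crops included, and the job is handed in when it is done.

```bash
mkdir -p pics; cat > h.py <<'E'
import numpy as np, cv2, pickle
from rig import ctrl
def snap(n,name):
    c=ctrl.capture(n); cv2.imwrite(f'pics/{name}.png',c['image'][:,:,::-1]); pickle.dump(c,open(f'pics/{name}.pkl','wb')); return c
def load(name): return pickle.load(open(f'pics/{name}.pkl','rb'))
def ray(c,u,v):
    K=np.array([[c['fx'],0,c['cx']],[0,c['fy'],c['cy']],[0,0,1.]])
    p=cv2.undistortPoints(np.array([[[u,v]]],float),K,np.array([c['k1'],0,0,0,0.]))[0,0]
    R=np.array(c['R']);o=-R.T@np.array(c['t']);return o,R.T@np.array([p[0],p[1],1])
def onz(c,u,v,z):
    o,d=ray(c,u,v);return o+d*(z-o[2])/d[2]
def tri(c1,p1,c2,p2):
    o1,d1=ray(c1,*p1);o2,d2=ray(c2,*p2)
    s=np.linalg.lstsq(np.array([d1,-d2]).T,o2-o1,rcond=None)[0]
    a=o1+s[0]*d1;b=o2+s[1]*d2;return (a+b)/2,np.linalg.norm(a-b)
def proj(c,X):
    R=np.array(c['R']);p=R@np.array(X,float)+np.array(c['t']);x,y=p[:2]/p[2];k=1+c['k1']*(x*x+y*y)
    return c['fx']*x*k+c['cx'],c['fy']*y*k+c['cy']
E
python3 - <<'E'
from h import *
for n in('top','side'):
    c=snap(n,n+'0');R=np.array(c['R']);print(n,-R.T@np.array(c['t']),R[2],c['k1'])
print(ctrl.sense())
E
```

```text
top [ 483.39689831   39.96658612 1256.37571411] [ 0.06557469 -0.00287695 -0.99784352] 0.014077197065653293
side [470.10555923 778.85252746 700.24434821] [ 0.10769981 -0.75746422 -0.64393222] -0.014363826934824395
{'time_s': 0.1, 'joints': array([ 9.33577368e-01,  3.13387488e-01,  1.49832172e+00,  4.33059081e-06,
        1.33099564e+00, -2.23399784e-01]), 'dq': array([ 1.36652227e-03, -2.81711116e-04, -1.75184131e-03,  2.38763740e-03,
        9.62513107e-05,  1.21703629e-03]), 'tau': array([ 1.92666230e-03, -4.12899148e+01, -2.60138905e+01, -2.19626463e-04,
        3.09693271e-03,  1.71739401e-05]), 'eef_pos': array([211.03512671, 480.56978104, 303.41043966]), 'ee_rot': array([-2.33888205e-04,  2.05436863e-01,  9.78670213e-01, -5.04523886e-04]), 'force': array([-0.26551701,  0.14120032, -0.3141755 ]), 'wrist_torque': array([-0.05902936, -0.01358574,  0.04502143]), 'grip_force': 0.0, 'grip_width': 1.0016421177279675}
```

View pics/top0.png

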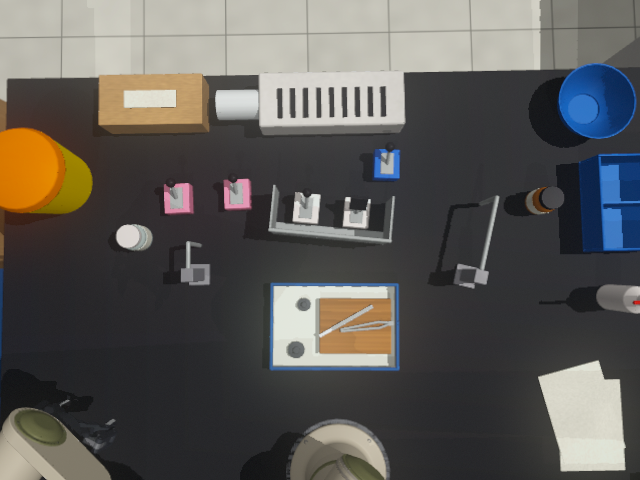

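View pics/side0.png

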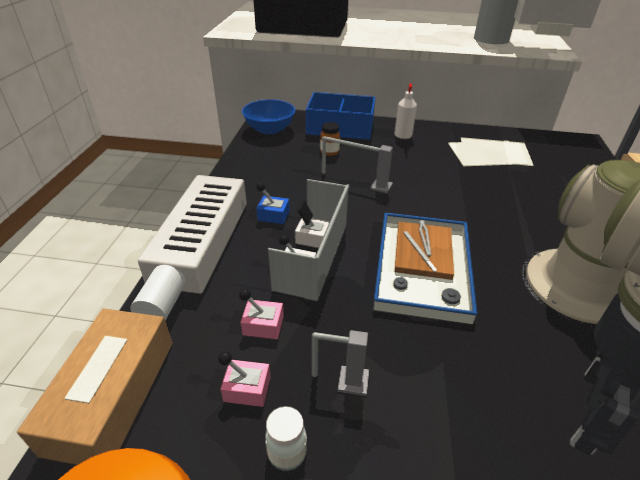

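The top view shows the long hook with its column at (470,274) and its rod end at (495,198). The paddle box is at (356,213) behind the guard, with the ball box to its left at (306,207). The short hook is at (197,272). I'll zoom in for accurate pixels.

```bash
python3 - <<'E'
from h import *
def crop(n,x,y,w,h):
    i=load(n)['image'][y:y+h,x:x+w,::-1]; s=400//w; i=cv2.resize(i,None,fx=s,fy=s,interpolation=cv2.INTER_CUBIC)
    for k in range(0,w,10): cv2.line(i,(k*s,0),(k*s,6 if k%50 else 14),(0,255,255),1)
    for k in range(0,h,10): cv2.line(i,(0,k*s),(6 if k%50 else 14,k*s),(0,255,255),1)
    return i[:300,:400]
a=np.vstack([np.hstack([crop('top0',430,190,100,100)[:,:],crop('top0',300,180,100,75)]),np.hstack([crop('side0',310,130,100,75),crop('side0',265,175,100,75)])])
cv2.imwrite('pics/z0.png',a);print(a.shape)
E
```

```text
(600, 800, 3)
```

View pics/z0.png

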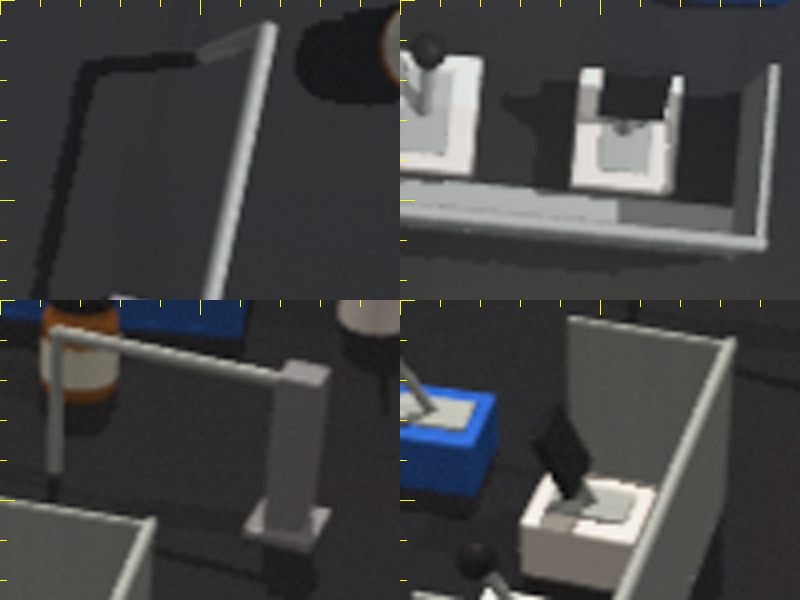

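```bash
python3 - <<'E'
from h import *
np.set_printoptions(precision=1,suppress=True)
t=load('top0');s=load('side0');print(t['fx'],t['cx'],t['cy'])
C=onz(t,497,197,115);D=onz(t,483,263.7,115);print('rod end',C,'rod in',D,'yaw',np.degrees(np.arctan2(*(C-D)[1::-1])),np.linalg.norm(C-D))
print('side: coltop',onz(s,385.7,148,125),'corner',onz(s,324,138,115),'tri corner',tri(t,(497,197),s,(324,138)))
print('rod tip',onz(s,323.3,173.7,0))
for n,p,z in [('FL',(343.3,226.8),40),('FR',(367.5,228),40),('BL',(345.5,197),40),('BR',(370.7,199),40),('gR',(391.2,240.7),124),('gL',(270,230),124),('wingR',(393.5,196.5),124)]: print(n,onz(t,*p,z))
# guard top from mask: side
for n,p,z in [('s gR',(265+(732-400)/4,175+(342-300)/4),124),('s wing end',(265+170/4,175+18/4),124),('s boxtop far-right',(265+(655-400)/4,175+(488-300)/4),40),('s boxtop far-left',(265+(550-400)/4,175+(477-300)/4),40),('s boxtop near-left',(265+(522-400)/4,175+(523-300)/4),40)]: print(n,onz(s,*p,z))
# line of guard rail in top image by brightest rows
g=cv2.cvtColor(t['image'],cv2.COLOR_RGB2GRAY)
h=t['image'][255:295,440:500]; 
for nm,(y,x,hh,w) in dict(hook=(255,440,40,60)).items():
    m=(g[y:y+hh,x:x+w]>90).astype('uint8'); print('\n'.join(''.join('#' if k else '.' for k in r) for r in m))
E
```

```text
516.5654715163203 317.7887718090872 233.7346918581937
rod end [ 633.2 -362.9  115. ] rod in [ 485.9 -326.2  115. ] yaw -13.992670499299928 151.87620677600404
side: coltop [ 455.7 -312.5  125. ] corner [ 629.5 -358.3  115. ] tri corner (array([ 632. , -364. ,  112.1]), np.float64(3.328034460992035))
rod tip [ 629.  -356.1    0. ]
FL [578.7 -24.1  40. ]
FR [574.9 -81.2  40. ]
BL [649.5 -30.8  40. ]
BR [643.6 -90.4  40. ]
gR [ 539.7 -124.1  124. ]
gL [567.9 141.5 124. ]
wingR [ 637.2 -131.8  124. ]
s gR [ 535.6 -113.3  124. ]
s wing end [ 634.2 -122.3  124. ]
s boxtop far-right [573.6 -74.3  40. ]
s boxtop far-left [638.2 -74.   40. ]
s boxtop near-left [646.2 -27.1  40. ]
...........................................####.............
..........................................#####.............
..........................................#####.............
..........................................#####.............
..........................................#####.............
..........................................####..............
.........................................#####.........
[... 1318 characters left out ...]
####....########.............
...................###############.........###..............
...................################.........................
........................###########.........................
............................#######.........................
................................##..........................
............................................................
............................................................
............................................................
............................................................
............................................................
............................................................
```

```bash
python3 - <<'E'
from h import *
t=load('top0')
print(onz(t,481.8,276,125),onz(t,358.5,205,90), onz(t,(633)/4+225,118/4+180,92))
E
python3 -m creep '[[[1,-3,0,0,0,0.3],[2,-6,0,0,0,0.6],[3,-9,0,0,0,0.9],[4,-12,0,0,0,1.2],[5,-15,0,0,0,1.5],[6,-18,0,0,0,1.88],[7,-21,0,0,0,1.88],[8,-24,0,0,0,1.88],[9,-27,0,0,0,1.88],[9.84,-30,0,0,0,1.88],[9.84,-31.9,0,0,0,1.88],[9.84,-31.9,0,0,0,1.88],[9.84,-31.9,0,0,0,1.88],[9.84,-31.9,0,0,0,1.88],[9.84,-31.9,0,0,0,1.88],[9.84,-31.9,0,0,0,1.88],[9.84,-31.9,0,0,0,1.88],[9.84,-31.9,0,0,0,1.88],[9.84,-31.9,0,0,0,1.88],[9.84,-31.9,0,0,0,1.88]]]' 85
```

```text
[ 459.1331749  -319.34246697  125.        ] [623.82443872 -56.99238233  90.        ] [ 612.34866984 -112.66017785   92.        ]
time_s: 1.77
eef_pos: [456.8, -317.5, 303.4]
ee_rot: [-0.0, 0.125, 0.992, 0.0]
force: [1.3, 0.6, -0.0]
grip_width: 0.993
grip_force: 0.0
```

```bash
python3 -m creep '[[[0,0,-1,0,0,0],[0,0,-2,0,0,0],[0,0,-3,0,0,0],[0,0,-4,0,0,0],[0,0,-5,0,0,0],[0,0,-6,0,0,0],[0,0,-6.6,0,0,0],[0,0,-6.6,0,0,0],[0,0,-6.6,0,0,0]]]' 85; python3 - <<'E'
from h import *
a=snap('side','s1')['image'][100:220,290:450,::-1];b=snap('top','t1')['image'][180:300,400:560,::-1]
cv2.imwrite('pics/z1.png',np.hstack([cv2.resize(k,(400,300),interpolation=cv2.INTER_CUBIC) for k in(a,b)]))
E
```

```text
time_s: 2.52
eef_pos: [456.6, -315.3, 138.7]
ee_rot: [-0.001, 0.125, 0.992, 0.0]
force: [0.4, -0.6, 1.2]
grip_width: 0.995
grip_force: 0.0
```

View pics/z1.png

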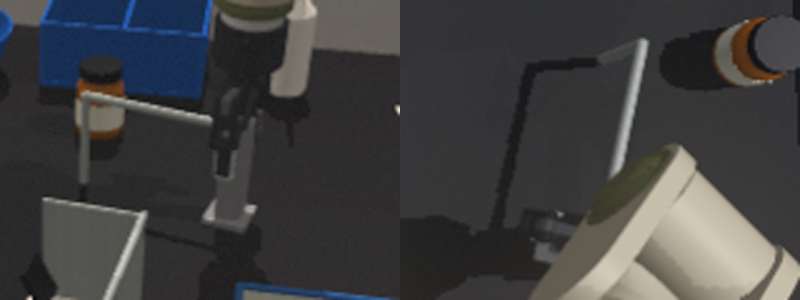

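The side crop shows the fingers straddling the column at about (235,150), and the hook hasn't moved. I'll close the gripper now.

```bash
python3 -m creep '[[[0,0,0,0,0,0],[0,0,0,0,0,0],[0,0,0,0,0,0],[0,0,0,0,0,0],[0,0,0,0,0,0],[0,0,0,0,0,0],[0,0,0,0,0,0],[0,0,0,0,0,0],[0,0,0,0,0,0],[0,0,0,0,0,0]]]' 0 40
python3 -m creep '[[[0,0,0.3,0,0,0],[0,0,0.8,0,0,0],[0,0,1.5,0,0,0],[0,0,2.2,0,0,0],[0,0,3,0,0,0],[0,0,3.8,0,0,0],[0,0,4.6,0,0,0],[0,0,5.4,0,0,0],[0,0,5.8,0,0,0],[0,0,6,0,0,0],[0,0,6,0,0,0],[0,0,6,0,0,0]]]'
python3 - <<'E'
from h import *
snap('top','t2');a=snap('side','s2')['image'][:,:,::-1]
i=np.hstack([cv2.resize(k,None,fx=2.5,fy=2.5,interpolation=cv2.INTER_CUBIC) for k in(a[60:240,290:450],load('top2' if 0 else 't2')['image'][140:320,400:560,::-1])])
cv2.imwrite('pics/z2.png',i)
E
```

```text
time_s: 3.45
eef_pos: [456.8, -315.5, 139.1]
ee_rot: [0.0, 0.125, 0.992, -0.0]
force: [0.7, -0.0, 2.9]
grip_width: 0.324
grip_force: 31.2
time_s: 4.45
eef_pos: [456.5, -315.2, 287.8]
ee_rot: [-0.001, 0.125, 0.992, 0.001]
force: [-0.2, -0.2, -1.7]
grip_width: 0.329
grip_force: 30.7
```

View pics/z2.png

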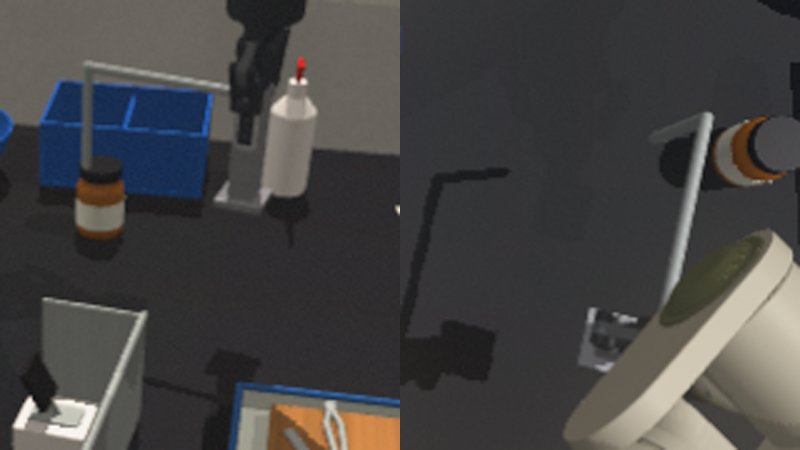

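The hook is lifted level. The rod corner is at top pixel (524,187) and the wing and paddle are well below it. Next I'll work out where the rod is.

```bash
python3 - <<'E'
from h import *
np.set_printoptions(precision=1,suppress=True)
t=load('t2');s=load('s2')
C=onz(t,523.6,186.8,264);D=onz(t,400+270/2.5,140+285/2.5,264);print(C,D,np.degrees(np.arctan2(*(C-D)[1::-1])))
print(tri(t,(523.6,186.8),s,(290+88/2.5,60+66/2.5)), C[:2]-[456.8,-315.5],np.linalg.norm(C[:2]-[456.8,-315.5]))
E
python3 -m creep '[[[0.1,0.4,0,0,0,0],[0.2,1.0,0,0,0,0.2],[0.3,1.8,0,0,0,0.4],[0.4,2.6,0,0,0,0.6],[0.6,3.4,0,0,0,0.8],[0.7,4.3,0,0,0,1],[0.8,5.2,0,0,0,1.2],[0.9,6.1,0,0,0,1.4],[1,7,0,0,0,1.6],[1.1,7.9,0,0,0,1.66],[1.2,8.8,0,0,0,1.66],[1.3,9.7,0,0,0,1.66],[1.36,10.4,0,0,0,1.66],[1.36,10.8,0,0,0,1.66],[1.36,10.9,0,0,0,1.66],[1.36,10.9,0,0,0,1.66],[1.36,10.9,0,0,0,1.66],[1.36,10.9,0,0,0,1.66],[1.36,10.9,0,0,0,1.66]]]'
python3 - <<'E'
from h import *
a=snap('side','s3')['image'][:,:,::-1];b=snap('top','t3')['image'][:,:,::-1]
i=np.hstack([cv2.resize(k,None,fx=2.5,fy=2.5,interpolation=cv2.INTER_CUBIC) for k in(a[80:300,230:390],b[100:320,280:440])])
cv2.imwrite('pics/z3.png',i)
E
```

```text
[ 632.6 -362.4  264. ] [ 503.3 -327.   264. ] -15.32867671624971
(array([ 631.6, -364.1,  260. ]), np.float64(3.1489526320295416)) [175.8 -46.9] 181.94801604121508
time_s: 6.13
eef_pos: [490.7, -43.7, 288.8]
ee_rot: [-0.0, 0.053, 0.999, -0.0]
force: [-0.4, -0.6, -2.1]
grip_width: 0.322
grip_force: 30.9
```

View pics/z3.png

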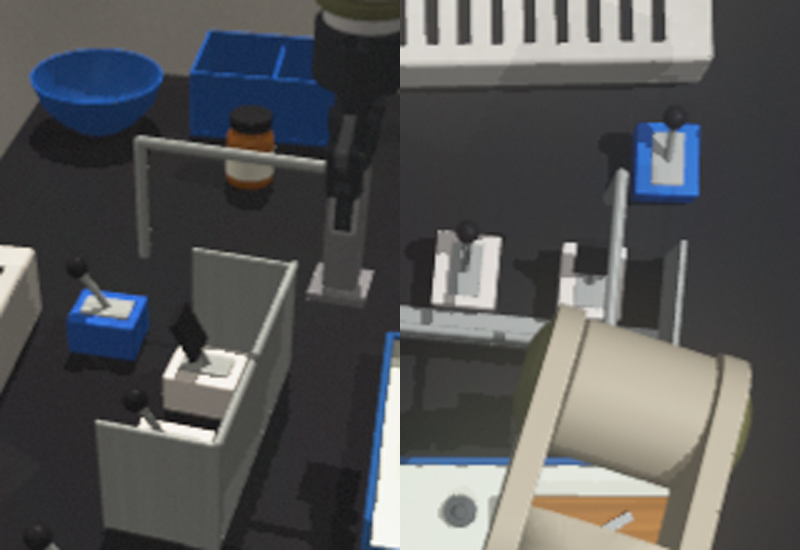

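The side crop shows the rod end at pixel (288,182), beyond the paddle and clear of the guard. I'll check its lateral alignment with the paddle.

```bash
python3 - <<'E'
from h import *
np.set_printoptions(precision=1,suppress=True)
t=load('t3');s=load('s3')
print('corner',onz(t,368.8,170,264),'tip top',onz(t,364.8,182,150),'side tip',onz(s,288,182,150),'side corner',onz(s,286.8,136,264))
# paddle in original top/side: tip edge corners
t0=load('top0');s0=load('side0')
for p in [(300+203/4,180+77/4),(300+272/4,180+80/4),(300+200/4,180+118/4),(300+272/4,180+122/4)]: print('paddle?',onz(t0,*p,92),onz(t0,*p,54))
for p in [(265+160/4,175+108/4),(265+133/4,175+138/4)]: print('side paddle tip corners',onz(s0,*p,92))
for X in [(669.7,-62.3,150),(669.7,-62.3,264)]: print(proj(t,X),proj(s,X))
E
```

```text
corner [670.8 -64.1 264. ] tip top [666.3 -66.7 150. ] side tip [668.4 -63.4 150. ] side corner [667.3 -63.4 264. ]
paddle? [637.  -39.5  92. ] [642.  -42.1  54. ]
paddle? [634.6 -78.6  92. ] [639.5 -82.5  54. ]
paddle? [613.7 -37.3  92. ] [617.9 -39.9  54. ]
paddle? [610.7 -78.1  92. ] [614.8 -81.9  54. ]
side paddle tip corners [631.6 -74.   92. ]
side paddle tip corners [641.5 -41.7  92. ]
(np.float64(362.70905674199037), np.float64(180.4870227869213)) (np.float64(287.3518385534368), np.float64(182.20082212594264))
(np.float64(367.91079255526955), np.float64(170.58662295857678)) (np.float64(285.572265099346), np.float64(136.14038475008786))
```

```bash
python3 -m creep '[[[0,0,-0.4,0,0,0],[0,0,-0.9,0,0,0],[0,0,-1.4,0,0,0],[0,0,-1.9,0,0,0],[0,0,-2.4,0,0,0],[0,0,-2.8,0,0,0],[0,0,-3.1,0,0,0],[0,0,-3.25,0,0,0],[0,0,-3.25,0,0,0],[0,0,-3.25,0,0,0]]]'
python3 -m creep '[[[-0.15,0.015,0,0,0,0],[-0.3,0.03,0,0,0,0],[-0.5,0.05,0,0,0,0],[-0.7,0.07,0,0,0,0],[-0.9,0.09,0,0,0,0],[-1.1,0.11,0,0,0,0],[-1.3,0.13,0,0,0,0],[-1.5,0.15,0,0,0,0],[-1.7,0.17,0,0,0,0],[-1.9,0.19,0,0,0,0],[-2.1,0.21,0,0,0,0],[-2.3,0.23,0,0,0,0],[-2.5,0.25,0,0,0,0],[-2.7,0.27,0,0,0,0],[-2.7,0.27,0,0,0,0]]]'
python3 -m creep '[[[-0.1,0.01,0,0,0,0],[-0.2,0.02,0,0,0,0],[-0.3,0.03,0,0,0,0],[-0.3,0.03,0,0,0,0]]]'
python3 - <<'E'
from h import *
a=snap('side','s4')['image'][:,:,::-1];b=snap('top','t4')['image'][:,:,::-1]
i=np.hstack([cv2.resize(k,None,fx=4,fy=4,interpolation=cv2.INTER_CUBIC) for k in(a[150:290,260:360],b[160:300,300:400])])
cv2.imwrite('pics/z4.png',i)
E
```

```text
time_s: 7.07
eef_pos: [490.9, -43.0, 207.9]
ee_rot: [0.0, 0.052, 0.999, -0.0]
force: [0.6, 0.8, -1.8]
grip_width: 0.326
grip_force: 30.9
time_s: 8.32
eef_pos: [422.3, -36.0, 207.6]
ee_rot: [-0.0, 0.052, 0.999, 0.0]
force: [0.1, -0.2, -1.3]
grip_width: 0.323
grip_force: 31.0
time_s: 8.65
eef_pos: [415.5, -35.4, 207.8]
ee_rot: [0.0, 0.052, 0.999, -0.0]
force: [1.0, 0.2, 0.6]
grip_width: 0.325
grip_force: 31.3
```

View pics/z4.png

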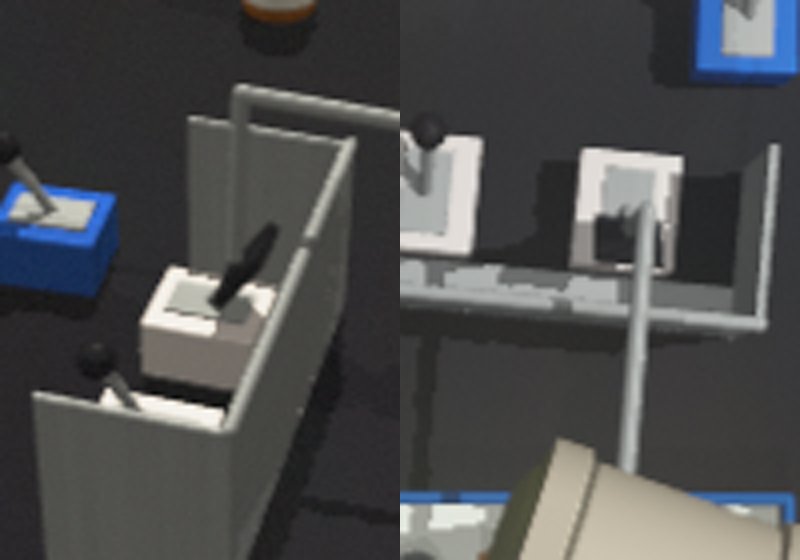

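The paddle now leans towards the robot, at side crop (245,265), and there's no stop force yet. I'll keep pulling in small steps until the stop is felt.

```bash
python3 -m creep '[[[-0.08,0.01,0,0,0,0],[-0.16,0.02,0,0,0,0],[-0.16,0.02,0,0,0,0]]]'|grep -E 'pos|^force'
python3 -m creep '[[[-0.08,0.01,0,0,0,0],[-0.16,0.02,0,0,0,0],[-0.16,0.02,0,0,0,0]]]'|grep -E 'pos|^force'
```

```text
eef_pos: [411.4, -34.8, 207.7]
force: [1.5, 0.7, 0.8]
eef_pos: [407.2, -34.3, 207.6]
force: [0.5, -0.2, 0.1]
```

```bash
python3 - <<'E'
from h import *
a=snap('side','s5')['image'][:,:,::-1];b=snap('top','t5')['image'][:,:,::-1]
i=np.hstack([cv2.resize(k,None,fx=5,fy=5,interpolation=cv2.INTER_CUBIC) for k in(a[160:280,280:360],b[170:290,320:400])])
cv2.imwrite('pics/z5.png',i)
E
```

```text
(no output)
```

View pics/z5.png

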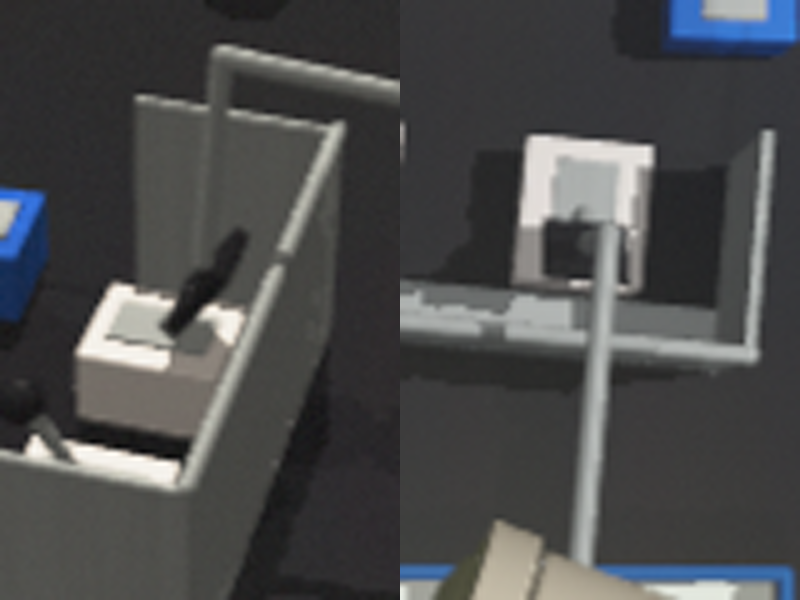

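The paddle lies towards the guard at side crop (172,330)→(238,235), with the rod at its upper face. I'll work out the lever angle and the rod position.

```bash
python3 - <<'E'
from h import *
np.set_printoptions(precision=1,suppress=True)
t=load('t5');s=load('s5')
print('corner',onz(t,361.4,215.6,184),'side',onz(s,280+220/5,160+50/5,184), 'expect', 407.2+.9945*180, -34.3-.1045*180)
yaw=-.105;ex=np.array([np.cos(yaw),np.sin(yaw),0]);ey=np.array([-np.sin(yaw),np.cos(yaw),0]);o=np.array([610,-57,42])
# near (+y) edge of paddle in the side picture
for n,l in (('s0',.06),('s5',.9),('s5',1.05),('s5',1.2)):
    a=.6-l;f=lambda r:np.array(proj(load(n),o+ey*20+r*(np.sin(a)*ex+np.array([0,0,np.cos(a)])))) if n!='s0' else np.array(proj(load('side0'),o+ey*20+r*(np.sin(a)*ex+np.array([0,0,np.cos(a)]))))
    off=(280,160) if n!='s0' else (265,175)
    k=5 if n!='s0' else 4
    print(n,l,(f(15)-off)*k,(f(60)-off)*k)
E
```

```text
corner [590.2 -54.7 184. ] side [588.  -73.5 184. ] expect 586.21 -53.11
s0 0.06 [169.3 196.8] [130.4 137.1]
s5 0.9 [161.5 322.9] [189.9 253.3]
s5 1.05 [165.8 325.1] [207.5 262.1]
s5 1.2 [169.8 327.7] [223.9 272.9]
```

```bash
python3 - <<'E'
from h import *
np.set_printoptions(precision=1,suppress=True)
t=load('t5');s=load('s5')
print(tri(t,(361.4,215.6),s,(324,170)), tri(load('t4'),(300+247/4,160+203/4),load('s4'),(260+238/4,150+90/4)),tri(load('t3'),(368.8,170),load('s3'),(286.8,136)))
yaw=-.105;ex=np.array([np.cos(yaw),np.sin(yaw),0]);ey=np.array([-np.sin(yaw),np.cos(yaw),0]);o=np.array([610,-57,42])
for l in(.8,.9,1.,1.1,1.2):
    a=.6-l;d=np.sin(a)*ex+np.array([0,0,np.cos(a)])
    print(l,*[((np.array(proj(c,o+ey*w+r*d))-of)*5).round() for c,of in((s,(280,160)),(t,(320,170))) for w in(20,-20) for r in(15,60)])
g=cv2.cvtColor(s['image'],cv2.COLOR_RGB2GRAY)[204:230,308:336]
print('\n'.join(''.join('#' if k<28 else '.' for k in r) for r in g))
E
```

```text
(array([587.1, -53.8, 196. ]), np.float64(3.6674091096790984)) (array([597.6, -55.5, 187.7]), np.float64(4.577135205745587)) (array([669.2, -64.3, 263.7]), np.float64(3.3403291205883514))
0.8 [158. 322.] [178. 249.] [181. 273.] [200. 200.] [144. 216.] [149. 225.] [230. 223.] [237. 233.]
0.9 [161. 323.] [190. 253.] [184. 274.] [212. 205.] [144. 219.] [147. 238.] [229. 226.] [236. 246.]
1.0 [164. 324.] [202. 259.] [187. 275.] [224. 210.] [144. 222.] [146. 251.] [229. 229.] [234. 259.]
1.1 [167. 326.] [213. 266.] [189. 277.] [235. 217.] [143. 225.] [145. 263.] [229. 232.] [233. 271.]
1.2 [170. 328.] [224. 273.] [192. 278.] [245. 224.] [143. 228.] [143. 275.] [228. 235.] [231. 283.]
............................
............................
............................
............................
............................
............................
............................
............................
............................
............................
............................
............###.............
..............###...........
.............###............
...........####.............
...........###..............
...........##...............
.........###................
........###.................
.......###..................
......#.#...................
......##....................
............................
............................
............................
............................
```

The lever's far tip is at the same pixel (328,207) before and after the last 8 mm, and matches 1.2 rad. So it was already on its stop, and the hook just pitched about 4° nose-up in the grip. I'll back off away from the paddle, lift, and carry the hook back over.

```bash
python3 -m creep '[[[0.3,-0.03,0,0,0,0],[0.7,-0.07,0,0,0,0],[1.1,-0.11,0,0,0,0],[1.5,-0.15,0,0,0,0],[1.5,-0.15,0.3,0,0,0],[1.5,-0.15,0.9,0,0,0],[1.5,-0.15,1.6,0,0,0],[1.5,-0.15,2.3,0,0,0],[1.5,-0.15,2.9,0,0,0],[1.5,-0.15,3.4,0,0,0],[1.5,-0.15,3.6,0,0,0],[1.5,-0.15,3.6,0,0,0]]]'
python3 -m creep '[[[0,-0.4,0,0,0,0],[0.05,-1,0,0,0,-0.2],[0.1,-1.8,0,0,0,-0.4],[0.15,-2.6,0,0,0,-0.6],[0.2,-3.4,0,0,0,-0.8],[0.25,-4.3,0,0,0,-1],[0.3,-5.2,0,0,0,-1.2],[0.35,-6.1,0,0,0,-1.4],[0.4,-7,0,0,0,-1.6],[0.45,-7.9,0,0,0,-1.66],[0.46,-8.8,0,0,0,-1.66],[0.46,-9.7,0,0,0,-1.66],[0.46,-10.4,0,0,0,-1.66],[0.46,-10.9,0,0,0,-1.66],[0.46,-11.1,0,0,0,-1.66],[0.46,-11.1,0,0,0,-1.66],[0.46,-11.1,0,0,0,-1.66],[0.46,-11.1,0,0,0,-1.66]]]'
python3 - <<'E'
from h import *
a=snap('side','s6')['image'][:,:,::-1];b=snap('top','t6')['image'][:,:,::-1]
i=np.hstack([cv2.resize(k,None,fx=2.5,fy=2.5,interpolation=cv2.INTER_CUBIC) for k in(a[60:290,270:430],b[140:370,400:560])])
cv2.imwrite('pics/z6.png',i)
E
```

```text
time_s: 10.35
eef_pos: [445.1, -38.1, 298.4]
ee_rot: [0.0, 0.052, 0.999, -0.0]
force: [0.4, 0.1, -2.1]
grip_width: 0.324
grip_force: 31.6
time_s: 11.85
eef_pos: [456.8, -314.8, 297.6]
ee_rot: [-0.0, 0.124, 0.992, 0.0]
force: [0.1, 0.6, -1.7]
grip_width: 0.324
grip_force: 31.8
```

View pics/z6.png

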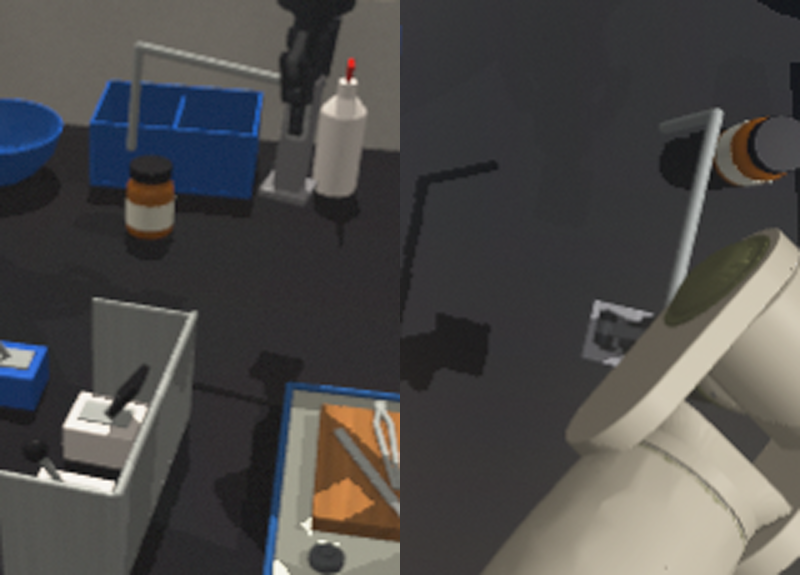

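The side crop shows the paddle still over at (128,390) and the ball lever at (35,450) unmoved. The hook is pitched nose-up in the grip, so I'll measure that pitch.

```bash
python3 - <<'E'
from h import *
np.set_printoptions(precision=1,suppress=True)
X,e=tri(load('t6'),(528,184.8),load('s6'),(326,78));print(X,e,'rise',X[2]-(297.6-27.8),'deg',np.degrees((X[2]-269.8)/180))
E
```

```text
[ 630.9 -363.5  282.4] 5.131796328113648 rise 12.590953973646776 deg 4.0078251262968525
```

```bash
python3 -m creep '[[[0,0,-0.4,0.1,0.4,0],[0,0,-1.1,0.2,0.78,0],[0,0,-1.9,0.2,0.78,0],[0,0,-2.7,0.2,0.78,0],[0,0,-3.5,0.2,0.78,0],[0,0,-4.3,0.2,0.78,0],[0,0,-5,0.2,0.78,0],[0,0,-5.5,0.2,0.78,0],[0,0,-5.9,0.2,0.78,0],[0,0,-6,0.2,0.78,0],[0,0,-6,0.2,0.78,0]]]'
python3 -m creep '[[[0,0,-0.06,0,0,0],[0,0,-0.12,0,0,0],[0,0,-0.18,0,0,0],[0,0,-0.24,0,0,0],[0,0,-0.24,0,0,0]]]'|grep -E 'pos|^force'
python3 - <<'E'
from h import *
a=snap('side','s7')['image'][:,:,::-1];b=snap('top','t7')['image'][:,:,::-1]
i=np.hstack([cv2.resize(k,None,fx=4,fy=4,interpolation=cv2.INTER_CUBIC) for k in(a[115:215,310:410],b[180:280,430:530])])
cv2.imwrite('pics/z7.png',i)
E
```

```text
time_s: 12.87
eef_pos: [456.7, -315.4, 147.0]
ee_rot: [-0.036, 0.124, 0.992, 0.005]
force: [0.8, -0.1, -1.5]
grip_width: 0.32
grip_force: 31.7
eef_pos: [456.7, -315.6, 141.6]
force: [0.4, 0.1, -2.3]
```

View pics/z7.png

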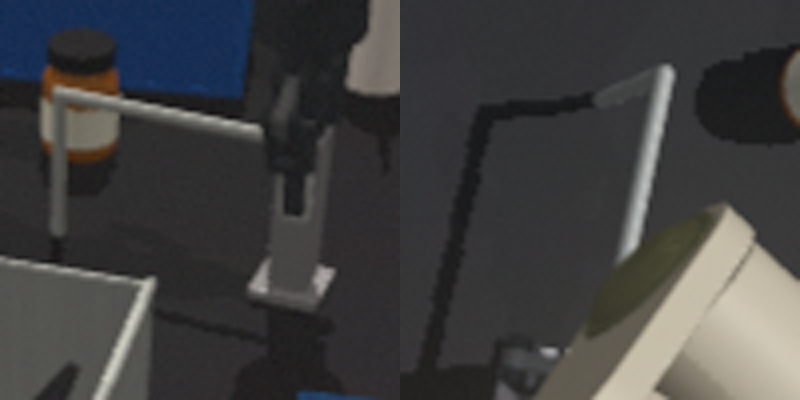

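In the side crop the rod is level again, and its tip at (57,240) and the foot are just off the bench. I'll step down until contact.

```bash
for i in 1; do python3 -m creep '[[[0,0,-0.04,0,0,0],[0,0,-0.08,0,0,0],[0,0,-0.08,0,0,0]]]'|grep -E 'pos|^force'; done
python3 -m creep '[[[0,0,-0.04,0,0,0],[0,0,-0.08,0,0,0],[0,0,-0.08,0,0,0]]]'|grep -E 'pos|^force'
```

```text
eef_pos: [456.8, -315.8, 139.9]
force: [-1.0, 0.4, 0.6]
eef_pos: [456.9, -315.9, 139.2]
force: [-5.0, 3.3, 12.9]
```

```bash
python3 -m creep '[[[0,0,0,0,0,0],[0,0,0,0,0,0],[0,0,0,0,0,0],[0,0,0,0,0,0],[0,0,0,0,0,0],[0,0,0,0,0,0],[0,0,0,0,0,0],[0,0,0,0,0,0],[0,0,0,0,0,0],[0,0,0,0,0,0]]]' 85
python3 -m creep '[[[0,0,0.3,0,0,0],[0,0,0.8,0,0,0],[0,0,1.5,0,0,0],[0,0,2.3,0,0,0],[0,0,3.1,0,0,0],[0,0,4,0,0,0],[0,0,5,0,0,0],[0,0,6,0,0,0],[0,0,7,0,0,0],[-1,0,7,0,0,0],[-2,0,7,0,0,0],[-3,0,7,0,0,0],[-3,0,7,0,0,0],[-3,0,7,0,0,0],[-3,0,7,0,0,0]]]'
python3 - <<'E'
from h import *
a=snap('side','s8')['image'][:,:,::-1];b=snap('top','t8')['image'][:,:,::-1]
i=np.hstack([cv2.resize(k,None,fx=2,fy=2,interpolation=cv2.INTER_CUBIC) for k in(a[100:300,225:425],b[150:350,310:510])])
cv2.imwrite('pics/z8.png',i)
E
```

```text
time_s: 14.72
eef_pos: [456.7, -315.7, 137.7]
ee_rot: [-0.035, 0.124, 0.992, 0.004]
force: [0.5, 0.4, -0.6]
grip_width: 0.995
grip_force: 0.0
time_s: 15.97
eef_pos: [382.1, -315.7, 313.1]
ee_rot: [-0.034, 0.125, 0.992, 0.004]
force: [0.5, 0.1, 0.2]
grip_width: 0.996
grip_force: 0.0
```

View pics/z8.png

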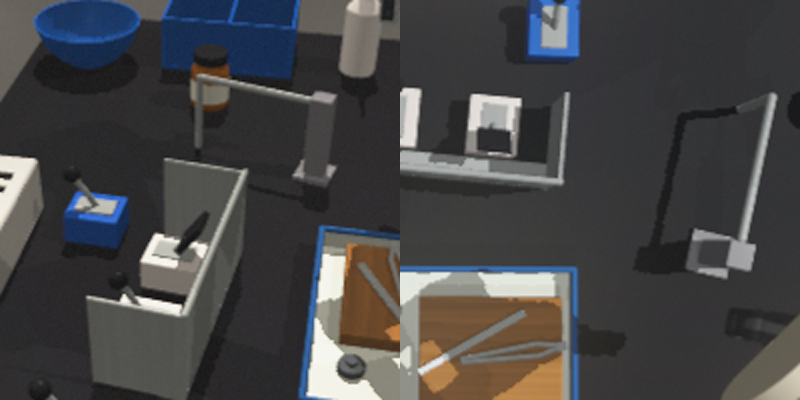

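The hook stands upright at side crop (318,135), the paddle is fully over towards the robot at (193,230), and the ball lever at (120,285) is unchanged. The robot is clear of everything.

```bash
python3 -c "
from rig import ctrl
print(ctrl.finish_job())"
```

```text
the job is handed in; nothing more can be done
None
```

The job is handed in at about 16 s: the long hook pulled the paddle switch over to its stop (judged from the pictures) without the gripper or arm touching it, the ball switch looks unmoved, and the hook stands upright on the bare bench, released.

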